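# Set up the desk easel: lean the panel, then snap the marker into the pen clip

### The job

Set up the little desk easel for work: take the larger of the two white panels out of its rack and stand it on the easel, its foot behind the low wooden strip and leaning back square and roughly centred against the metal bar. Then lay the thick black marker roughly centred in the pen channel along the easel's front and press it down past the sprung jaw until it is fully home and the jaw has closed over it. The clip is height-adjustable, so feel for where it is and stop pressing once the marker is home: forcing it on would crush it. Leave everything else on the desk where it is.

Things in the scene. Friction and masses are not known exactly. Their poses are not given: they have to be found in the camera images.
- easel: Fixed wooden desk easel; origin on the desk, x = its front (pen channel side), y along bar and channel. Plate x -70 to 85, y +-95, 10 mm thick. Panel foot strip: x -5 to 1, y +-75, top 17 mm over the desk. Pen channel along y at x = 50, 150 long, 17 wide inside, walls 6 thick, 11.5 above its floor: fingers round the marker's sides strike them before it is home
- bar_mid (a point): Middle of the back bar on the easel (x = -50, 80 mm over the desk): round, 10 mm diameter, along y, between two 12 mm square posts at y = +-62. The panel leans back on it, top towards easel -x, some 0.2 to 0.45 rad from upright
- seat (a point): Axis point of the fully seated marker, midway between the clip's forks, IF the height-adjustable channel is at its lowest (axis 29 mm over the desk). Channel, forks and jaw are really set 0 to 13 mm higher, fixed for the run, not reported: find it by touch. Forks at easel y = +-40: at -x a fixed steel prong, 16 wide, 8.5 mm from the axis, top 27 above it; at +x a jaw hook
- foot_mid (a point): Point on the easel's plate (10 mm over the desk) where the middle of the leaning panel's foot belongs; axes as the easel's
- jaw (a joint): Sprung jaw, rad: 0 closed, 0.15 to 0.3 as the marker passes, springs back. One jaw, two hooks 14 mm wide at easel y = +-40; steep slopes from 27 down to tips 10 mm above the seated axis, tips 1 mm short of the channel's middle. A marker laid in the mouth rests some 21 mm above its seat; passing takes 4 to 14 N. Its middle 55 mm, between the forks, can be reached from above
- panel: Larger white panel, 9 thick (x) x 100 wide (y) x 130 mm tall (z); origin at the middle of its foot edge; starts upright in one of the two slots of the rack
- panel_top (a point): Middle of the larger panel's top edge
- small_panel: Smaller white panel 9 x 80 x 90 mm, origin at the middle of its foot; in the other slot; leave it there
- rack: Fixed wooden panel rack: base 150 (x) by 110 (y), 6 mm thick, origin under its centre; two slots along its y at x = +-37.5 mm, walls to 40 mm over the desk, 11 mm apart, 100 mm long
- marker: Thick black marker, a cylinder 14 mm in diameter and 130 mm long with thin grey bands, along its x axis; origin at its middle on the axis; starts in one lane of the pen rest, axis 25 mm over the desk. Once home it bears no more than about 30 N of pressing
- pencil: Thin black pencil 8 mm in diameter, 161 mm long, along its x axis, origin near its middle on its axis; in the other lane; leave it there
- pen_rest: Fixed wooden pen rest: base 120 (x) by 130 (y), 6 mm thick, origin under its centre; two lanes along its x at y = +-40 mm, on two cross strips 8 mm wide at x = +-45 mm (tops 18 mm, side nubs to 26 mm over the desk)
- bottle_a: White paint bottle, 48 mm diameter, 140 mm tall, origin under it; leave alone
- bottle_b: Grey paint bottle, 52 mm diameter, 120 mm tall, origin under it; leave alone
- eraser: White eraser 45 x 22 x 13 mm, origin under it; leave alone
- mouse: Black computer mouse 100 x 58 x 32 mm, origin under it; leave alone
- sharpener: Metal pencil sharpener 26 x 16 x 12 mm, origin under it; leave alone
Not all that is in view belongs to the job. Leave any purple look-alike of the panel alone. What is shaped like the marker but yellow is not meant.

How it is judged (in metres and radians):
On the way, in this order (a step that is already met when the one before it is completed fails the run):
1. the larger panel leans on the easel, released (x of panel in the frame of easel between -0.035 and 0 m and y of panel in the frame of easel between -0.03 and 0.03 m and z of panel in the frame of easel below 0.02 m and angle between panel's own z axis and vertical between 0.15 and 0.6 rad and x of panel_top in the frame of easel below -0.035 m and angle between the y axis of panel and the y axis of easel, either way round below 0.2 rad and linear speed of panel below 0.03 m/s and contact force between the fingers and panel below 0.2 N), for 0.2 s.
2. the marker is fully home in the clip, jaw closed over it (x of marker in the frame of seat between -0.004 and 0.004 m and y of marker in the frame of seat between -0.015 and 0.015 m and z of marker in the frame of seat between -0.003 and 0.016 m and angle between the x axis of marker and the y axis of easel, either way round below 0.08 rad and value of joint jaw below 0.04 rad and linear speed of marker below 0.03 m/s and contact force between the fingers and marker below 0.2 N), for 0.2 s.
At the end, for the whole second after the job is handed in: Larger panel on the plate between strip and bar (30 mm of centre), leaning back 0.15 to 0.6 rad on the bar, square within 0.2 rad; marker in the channel under the closed jaw (under 0.04 rad; axis 3 below to 16 mm above seat, 4 mm across, 15 along, 0.08 rad); both released, at rest (all of step 1 and all of step 2); the robot touches nothing.
It fails at once if the marker, home under the closed jaw, is pressed on with more than 40 N (contact force between the fingers and marker above 40 N and value of joint jaw below 0.04 rad and z of marker in the frame of seat below 0.016 m and horizontal distance between marker and seat below 0.03 m).
It fails at once if a bystander is moved by more than 30 mm (distance of any of bottle_a, bottle_b, eraser, mouse, sharpener, small_panel, pencil from where it was at the start of the episode above 0.03 m).
It also fails if it takes over 64 s, if anything falls off the work surface, if the arm or the gripper's body presses on something with over 40 N, if the wrist force passes 120 N, or if a joint passes its speed limit or range.

### The arm

A 6-joint arm with a two-finger parallel gripper is mounted at the origin on the work surface. World frame = base frame: x ahead of the robot, y to its left, z up, the work surface at z = 0. Lengths are in mm, angles in degrees, forces in N, time in s.
With the tool pointing down it reaches from about 350 to 850 mm from the base axis. Payload 8.1 kg.
Tool frame: the origin (TCP) lies between the finger pads; the fingertips stand r.nose_length ahead of it and the grasp point (between the pads) lies 3 mm ahead of it (r.nose_length is the distance from the TCP to the fingertips, in mm); x points along the fingers, y is the direction in which the jaws open and shut, and the axes are right-handed (so a half turn about x gives the same grasp; the last joint's range is limited). The gripper opens to 85 mm and grips with 20 to 120 N. Pads are 22 mm wide; open, the fingers measure 114 mm over their backs; the gripper's body (76 mm by 85 mm) begins 54 mm behind the grasp point. The pads swing forward as they close: fully open they stand 13 mm farther back than shut.
Start: joints at [65.638, 7.471, 85.268, -0, 87.261, -4.893], TCP at [199.958, 565.705, 253.292] pointing down, gripper open.
Joint ranges: [-169.43, 169.43], [-51.17, 129.36], [1.28, 143.12], [-76.62, 256.62], [0, 156.53], [-152.29, 152.29]. Speed limits (degrees/s): [136.94, 136.94, 159.86, 180, 180, 180].

### API

Orientations are given as [roll, pitch, yaw] about the fixed x, y, z axes, in that order (R = Rz(yaw) Ry(pitch) Rx(roll)).
In Python, from bench import sense, optics, order, r gives the robot as it stands.
- The arm moves only by the tool carry_out, never from a script. Its argument "commands" is one flat list of numbers, 7 for each row, row after row: the shift along the tool's x, y, z in m, then the turn, a rotation vector about the tool's x, y, z in degrees, then the closure, from -1 (fully open) to 1 (shut), so that 0 is half open. A call has 1 to 12 rows; each row is the pose to reach, as a shift and turn from the pose measured when the call began, along the tool's axes at that moment; what a row does not reach only later rows make up. A row lasts 1/8 s, in which the tool goes at most 62.5 mm and 10.7 degrees, less where a joint would pass 70% of its speed; a pose out of reach is approached as far as the arm can. A call with a gripper value outside its range is refused whole. The fingers move at their own pace and stop on an object; "grip_force" is the grip in N (left out, the last holds). Time passes only in rows, so rows that repeat a pose let the fingers close. It gives the time, the measured TCP pose, the force and the opening at its end, in the units of the state.
- sense(): the state, without advancing time (a new reading comes with each control period).
- optics.snapshot(name): name is "side" or "top" or "wrist"; returns (picture, depth): 480x640x3 uint8, red, green, blue; 480x640 float32, mm along the optical axis (not along the pixel's ray), 0 where there is no reading.
- optics.calibration(name): a dict with "mtx" (3x3 intrinsics, pixels), "extrinsics" (4x4, takes a point from camera to world coordinates). Camera axes: x right, y up, looking along -z (the intrinsics and any distortion apply to the point x, -y, -z); pixel columns grow to the right and rows downward; lengths in mm; the calibration is good to about 2 mm. A picture is of the moment at which its call begins: read the wrist's pose just before it. calibration takes no time and is no camera call; for the wrist camera it gives the pose at the moment of the call.
- order.hand_in(): hands the job in, once; it reports no verdict.
The state is a dict: "time": time; "joint_pos": joint angles; "qd": joint speeds; "joint_efforts": joint torques, N m; "tool_pos": TCP position; "tcp_rot": TCP orientation; "ft_force": force on the tool from outside, world axes, zero at the start; "wrist_torque": the same for the moment, N m; "finger_gap": finger opening in mm.
Only numpy, scipy, OpenCV 4.12 (cv2) and the standard library are available. Lean on these libraries where they do the work, as an engineer would, in place of code of your own. Each camera call takes 0.05 s, during which the arm holds its last target. There are 200 camera calls.

## Working session

There is one attempt and no reset: what is moved stays moved. The work goes in short steps, Python scripts to look and compute and a tool call to move; the robot and the scene stay as the last step left them, time stands still between calls to the robot, and variables do not carry over. Pictures are saved under pics/ and viewed, about 8 in all and at most 12, crops included, and the job is handed in when it is done.

Besides the shell and the picture viewer there is one more tool, called as a command line: name --argument value ..., lists and objects as JSON in quotes. carry_out: Moves the arm, as the interface text tells. Its arguments: {"type":"object","properties":{"commands":{"type":"array","items":{"type":"number"}},"grip_force":{"type":"number"}},"required":["commands"]}

```bash
mkdir -p pics; ls; cat > h.py <<'E'
import numpy as np, cv2
from bench import sense, optics, order, r
def cloud(name):
    pic,d=optics.snapshot(name); c=optics.calibration(name)
    K=np.array(c["mtx"]);T=np.array(c["extrinsics"])
    v,u=np.mgrid[:480,:640]
    x=(u-K[0,2])/K[0,0]*d; y=(v-K[1,2])/K[1,1]*d
    P=np.stack([x,-y,-d,np.ones_like(d)],-1)@T.T
    P=P[...,:3]; P[d==0]=np.nan
    return pic,d,P
E
python3 - <<'E'
from h import *
for n in ("top","side"):
    pic,d,P=cloud(n); cv2.imwrite(f"pics/{n}0.png",pic[...,::-1]); np.savez(f"{n}0.npz",pic=pic,P=P)
    print({k:np.round(v,2).tolist() for k,v in optics.calibration(n).items()})
print(sense(), r.nose_length)
E
```

```text
pics
{'mtx': [[445.73, 0.0, 318.76], [0.0, 445.73, 239.44], [0.0, 0.0, 1.0]], 'extrinsics': [[-0.04, 0.98, -0.21, 273.81], [-1.0, -0.04, 0.01, -47.69], [0.0, 0.21, 0.98, 1076.55], [0.0, 0.0, 0.0, 1.0]]}
{'mtx': [[574.83, 0.0, 319.75], [0.0, 574.83, 242.85], [0.0, 0.0, 1.0]], 'extrinsics': [[0.86, 0.32, -0.41, -101.18], [-0.52, 0.5, -0.69, -1072.91], [-0.02, 0.8, 0.6, 965.94], [0.0, 0.0, 0.0, 1.0]]}
{'time': 0.1, 'joint_pos': array([ 6.56369203e+01,  7.50812771e+00,  8.53254142e+01,  9.37780036e-04,
        8.72629014e+01, -4.89196360e+00]), 'qd': array([ 0.06563046, -0.12213806, -0.10542413, -0.08106815,  0.08877858,
       -0.06993485]), 'joint_efforts': array([ 7.36818511e-04, -5.70942950e+01, -5.01946342e+01, -2.31998829e-04,
        7.96395616e-03,  1.24004841e-04]), 'tool_pos': array([199.76350093, 565.26108467, 252.35421931]), 'tcp_rot': array([ -95.44838883,   89.90355215, -114.91955051]), 'ft_force': array([-0.61332534, -0.35754297, -0.04852889]), 'wrist_torque': array([-0.00836858, -0.02819493,  0.01428794]), 'finger_gap': 85.4832627324608} 22.0
```

View pics/top0.png

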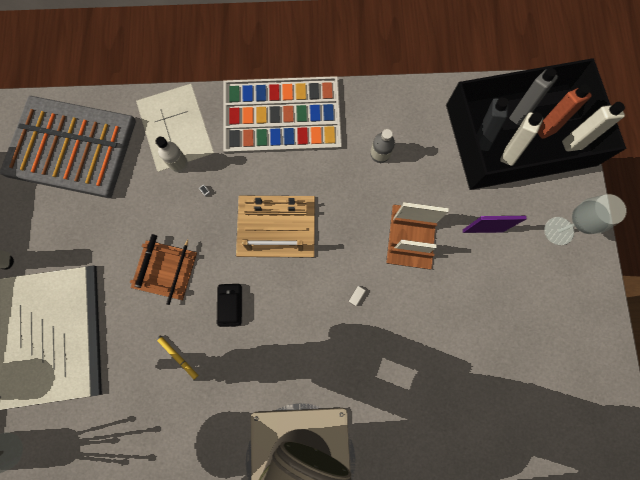

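View pics/side0.png

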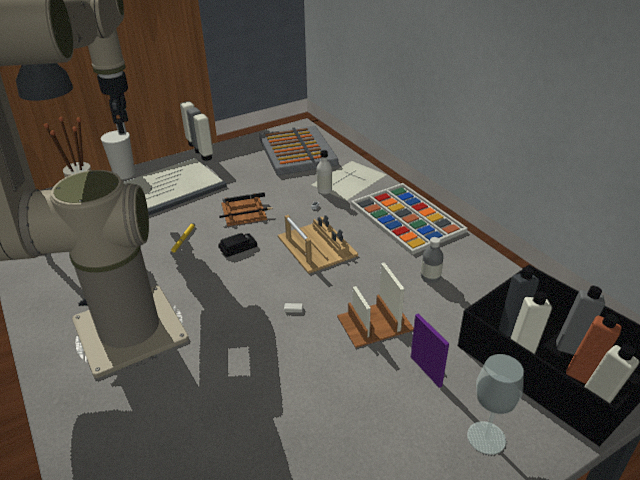

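The top view shows the easel around (277,226), with its bar at row 244 and the clip at row 205, so easel +x points away from the robot. The large panel is in the far rack slot at (423,212) and the small panel at (415,245). The thick marker is in the left lane at (147,258) and the pencil at (178,270).

```bash
python3 - <<'E'
from h import *
z=np.load("top0.npz");P=z["P"];pic=z["pic"]
def rep(n,u0,u1,v0,v1,zlo,zhi):
    Q=P[v0:v1,u0:u1].reshape(-1,3); Q=Q[(Q[:,2]>zlo)&(Q[:,2]<zhi)]
    if len(Q)<4: print(n,len(Q));return
    b,(s),a=cv2.minAreaRect(Q[:,:2].astype(np.float32))
    w,V=np.linalg.eigh(np.cov(Q[:,:2].T)); d=V[:,1]
    print(n,len(Q),"mean",Q.mean(0).round(1),"rect",np.round(b,1),np.round(s,1),round(a,1),"axis",round(np.degrees(np.arctan2(d[1],d[0])),1),"z",np.percentile(Q[:,2],[5,50,95]).round(1))
print("desk z",np.nanmedian(P[330:350,260:320,2]))
rep("plate",230,325,188,262,6,14)
rep("easel all",230,325,188,262,5,110)
rep("bar",230,325,228,262,72,95)
rep("clip",230,325,188,225,40,90)
rep("rack",380,455,195,275,3,10)
rep("rackall",380,437,200,275,3,46)
rep("panelL",385,455,195,228,115,150)
rep("panelS",385,455,228,260,75,110)
rep("rest",125,205,228,306,3,40)
rep("marker",125,165,228,300,24,40)
rep("pencil",162,205,235,306,21,40)
E
python3 - <<'E'
from h import *
z=np.load("top0.npz");pic=z["pic"]
a=cv2.resize(pic[185:265,228:328],None,fx=5,fy=5,interpolation=cv2.INTER_CUBIC)
b=cv2.resize(pic[225:310,120:210],None,fx=3.3,fy=3.3,interpolation=cv2.INTER_CUBIC)
c=np.zeros((600,800,3),np.uint8);c[:400,:500]=a;c[:b.shape[0],500:500+b.shape[1]]=b
p,d,P=cloud("wrist");c[400:600,:267]=cv2.resize(p,(267,200));cv2.imwrite("pics/c1.png",c[...,::-1])
print(optics.calibration("wrist"))
E
```

```text
desk z -0.4324494119864539
plate 3095 mean [528.5  41.6   9.6] rect [539.6  48.6] [202.2 153.7] 87.4 axis 87.7 z [ 6.8  9.5 12.6]
easel all 4629 mean [535.4  42.3  19.5] rect [542.   40.5] [221.3 162.9] 87.2 axis 87.3 z [ 6.7 10.6 81.5]
bar 269 mean [481.5  46.8  83.7] rect [482.1  45.8] [134.4  11.8] 86.8 axis 87.1 z [79.7 84.  87.2]
clip 184 mean [580.3  40.2  51.4] rect [582.1  38.4] [132.9  30.4] 87.4 axis 87.9 z [40.3 52.6 62.1]
rack 1203 mean [ 485.3 -285.2    5.4] rect [ 504.5 -305.4] [184.  200.7] 87.2 axis -176.6 z [3.2 5.3 8.3]
rackall 1745 mean [ 487.  -283.5   14.6] rect [ 498.3 -281.4] [136.2 186.7] 86.8 axis -174.5 z [ 3.4  6.6 40.8]
panelL 303 mean [ 534.4 -298.   130.6] rect [ 535.7 -298.4] [100.3  10.4] 79.8 axis 79.4 z [116.4 133.3 137.7]
panelS 206 mean [ 461.2 -283.2   91.5] rect [ 462.3 -284. ] [80. 10.] 79.3 axis 79.2 z [77.5 93.9 97.4]
rest 2810 mean [443.3 314.6  11.9] rect [452.6 314.2] [195.  191.7] 89.2 axis -141.3 z [ 3.4  7.  30.7]
marker 355 mean [461.9 350.6  29.9] rect [463.1 351.3] [ 28.5 129.5] 73.7 axis 164.0 z [25.2 29.9 34.1]
pencil 258 mean [432.2 277.3  25.1] rect [434.3 277.7] [148.8  61.5] 6.1 axis 165.1 z [21.8 25.2 28. ]
{'mtx': array([[346.04357638,   0.        , 321.61608336],
       [  0.        , 346.04357638, 238.55338417],
       [  0.        ,   0.        ,   1.        ]]), 'extrinsics': array([[ 3.33509099e-01, -9.06746990e-01, -2.58034061e-01,
         1.34761632e+02],
       [ 9.42746410e-01,  3.20499898e-01,  9.22443615e-02,
         5.89850752e+02],
       [-9.42406790e-04, -2.74025019e-01,  9.61722102e-01,
         3.72092074e+02],
       [ 0.00000000e+00,  0.00000000e+00,  0.00000000e+00,
         1.00000000e+00]])}
```

View pics/c1.png

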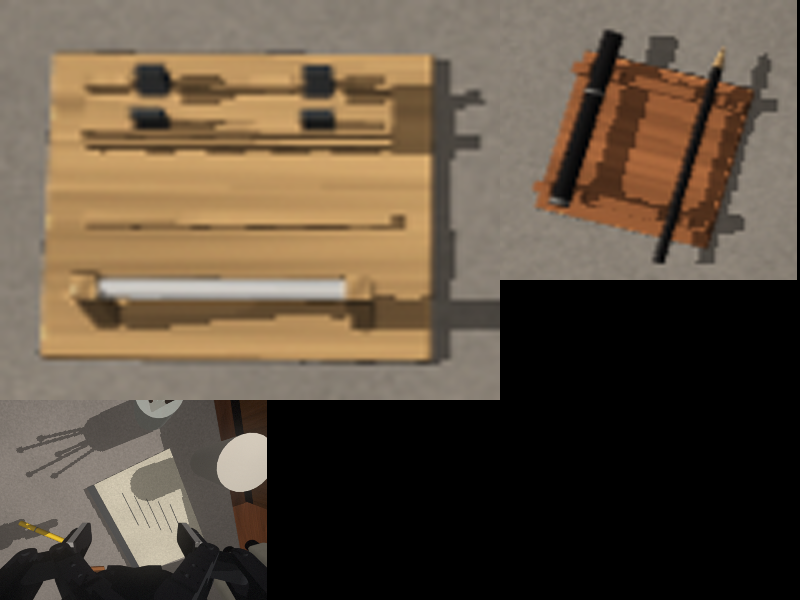

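The crops show the easel with its clip forks at (152,78)-(318,120), its strip at row 226 and its bar at row 288. The thick marker (with a grey band) is in the left lane and the pencil in the right.

```bash
cat >> h.py <<'E'
from scipy.spatial.transform import Rotation as Ro
def now():
    s=sense(); return np.array(s["tool_pos"]),Ro.from_euler("xyz",s["tcp_rot"],degrees=True),s
def tool(jaw_deg,tilt=0,flip=False):
    """tool pointing down, jaws along horizontal direction jaw_deg; tilt: approach leans along jaw direction (deg)"""
    j=np.radians(jaw_deg); y=np.array([np.cos(j),np.sin(j),0]); x=np.array([0,0,-1.])
    t=np.radians(tilt); x,y=x*np.cos(t)+y*np.sin(t), y*np.cos(t)-x*np.sin(t)
    if flip: y=-y
    return Ro.from_matrix(np.stack([x,y,np.cross(x,y)],1))
def go(p,R,lab=""):
    p0,R0,s=now()
    print(lab,"d[m]",np.round(R0.inv().apply(np.array(p)-p0)/1000,4),"rv",np.round((R0.inv()*R).as_rotvec(degrees=True),1))
E
python3 - <<'E'
from h import *
p,R,s=now(); print(R.as_matrix().round(2))
for f in (False,True):
    go([535,-298,250],tool(-10.6,flip=f),f"above {f}")
E
```

```text
[[-0.    0.33  0.94]
 [-0.    0.94 -0.33]
 [-1.   -0.   -0.  ]]
above False d[m] [ 0.0034 -0.7022  0.6038] rv [81.1  0.1  0.1]
above True d[m] [ 0.0034 -0.7022  0.6038] rv [-98.9  -0.1   0.1]
```

carry_out --commands '[0.0, -0.702, 0.604, 81, 0, 0, -0.2, 0.0, -0.702, 0.604, 81, 0, 0, -0.2, 0.0, -0.702, 0.604, 81, 0, 0, -0.2, 0.0, -0.702, 0.604, 81, 0, 0, -0.2, 0.0, -0.702, 0.604, 81, 0, 0, -0.2, 0.0, -0.702, 0.604, 81, 0, 0, -0.2, 0.0, -0.702, 0.604, 81, 0, 0, -0.2, 0.0, -0.702, 0.604, 81, 0, 0, -0.2, 0.0, -0.702, 0.604, 81, 0, 0, -0.2, 0.0, -0.702, 0.604, 81, 0, 0, -0.2, 0.0, -0.702, 0.604, 81, 0, 0, -0.2, 0.0, -0.702, 0.604, 81, 0, 0, -0.2]' --grip_force 60

```text
time: 1.65
tool_pos: [471.8, -135.6, 253.3]
tcp_rot: [1.2, 89.9, -99.3]
ft_force: [0.4, 1.2, -0.8]
finger_gap: 51.7
```

```bash
python3 - <<'E'
from h import *
print(sense()["joint_pos"].round(1), now()[0])
go([535,-298,250],tool(-10.6))
E
```

```text
[-2.200e+01 -9.700e+00  1.022e+02 -1.000e-01  8.750e+01 -1.150e+01] [ 471.76296713 -135.57258071  253.32125564]
 d[m] [0.0035 0.0918 0.1482] rv [ 0.1  0.1 -0. ]
```

carry_out --commands '[0.0035, 0.0918, 0.1482, 0, 0, 0, -0.2, 0.0035, 0.0918, 0.1482, 0, 0, 0, -0.2, 0.0035, 0.0918, 0.1482, 0, 0, 0, -0.2, 0.0035, 0.0918, 0.1482, 0, 0, 0, -0.2, 0.0035, 0.0918, 0.1482, 0, 0, 0, -0.2]'

```text
time: 2.28
tool_pos: [534.7, -297.7, 249.3]
tcp_rot: [-76.7, 89.9, -177.2]
ft_force: [0.1, 0.2, 0.4]
finger_gap: 51.3
```

```bash
python3 - <<'E'
from h import *
pic,d,P=cloud("wrist"); cv2.imwrite("pics/w1.png",pic[...,::-1])
m=(P[...,2]>122)&(P[...,2]<142)&(abs(P[...,0]-535)<40)&(abs(P[...,1]+298)<80)
Q=P[m]; print(len(Q),cv2.minAreaRect(Q[:,:2].astype(np.float32)),np.percentile(Q[:,2],[50,95]))
go([535,-298,120],tool(-10.6))
E
```

```text
1719 ((538.8552856445312, -297.3548278808594), (100.12187194824219, 8.501213073730469), 79.49516296386719) [135.44690888 136.53535352]
 d[m] [0.1299 0.0004 0.0006] rv [0.1 0.  0. ]
```

View pics/w1.png

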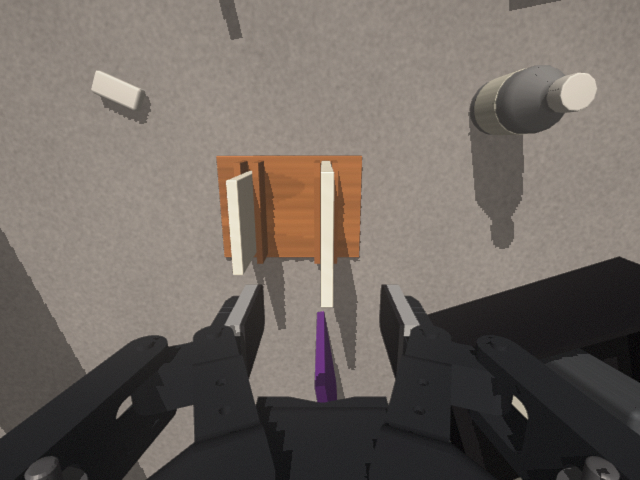

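The panel's top edge is at column 327, between the open fingers (about columns 252 and 393). The purple decoy is well clear behind.

carry_out --commands '[0.06, 0.002, 0.001, 0, 0, 0, -0.2, 0.1, 0.002, 0.001, 0, 0, 0, -0.2, 0.13, 0.002, 0.001, 0, 0, 0, -0.2, 0.13, 0.002, 0.001, 0, 0, 0, -0.2, 0.13, 0.002, 0.001, 0, 0, 0, 1, 0.13, 0.002, 0.001, 0, 0, 0, 1, 0.13, 0.002, 0.001, 0, 0, 0, 1, 0.13, 0.002, 0.001, 0, 0, 0, 1, 0.13, 0.002, 0.001, 0, 0, 0, 1]'

```text
time: 3.45
tool_pos: [537.9, -299.3, 122.4]
tcp_rot: [58.1, 89.8, -42.4]
ft_force: [-0.6, 0.7, 7.2]
finger_gap: 8.1
```

carry_out --commands '[-0.05, 0, 0, 0, 0, 0, 1, -0.1, 0, 0, 0, 0, 0, 1, -0.15, 0, 0, 0, 0, 0, 1, -0.15, 0, 0, 0, 0, 0, 1, -0.15, 0, 0, 0, 0, 0, 1]'

```text
time: 4.08
tool_pos: [537.4, -299.0, 272.3]
tcp_rot: [58.3, 89.8, -42.2]
ft_force: [-0.5, -0.7, -2.9]
finger_gap: 8.0
```

```bash
python3 - <<'E'
from h import *
print(sense()["finger_gap"])
go([479,46.4,250],tool(-2.6,20))
E
```

```text
8.009581296316412
 d[m] [ 0.0212 -0.1203 -0.3291] rv [-7.8  1.5 19.8]
```

carry_out --commands '[0, -0.02, -0.055, 0, 0, 0, 1, 0, -0.04, -0.11, -2, 0.4, 5, 1, 0.0, -0.06, -0.165, -4, 0.8, 10, 1, 0.01, -0.08, -0.22, -6, 1.2, 15, 1, 0.021, -0.1, -0.275, -7.8, 1.5, 19.8, 1, 0.021, -0.12, -0.329, -7.8, 1.5, 19.8, 1, 0.021, -0.12, -0.329, -7.8, 1.5, 19.8, 1, 0.021, -0.12, -0.329, -7.8, 1.5, 19.8, 1, 0.021, -0.12, -0.329, -7.8, 1.5, 19.8, 1]'

```text
time: 5.2
tool_pos: [479.3, 45.0, 249.5]
tcp_rot: [89.9, 70.1, -2.8]
ft_force: [0.3, 0.7, -0.7]
finger_gap: 8.4
```

```bash
python3 - <<'E'
from h import *
for n in("side","wrist"):
    pic,d,P=cloud(n); np.savez(n+"1.npz",pic=pic,P=P)
    if n=="wrist": w=pic
    else: s=pic
c=np.zeros((480,800,3),np.uint8); c[:300,:400]=cv2.resize(w,(400,300)); k=cv2.resize(s[100:300,230:430],(400,400)); c[:400,400:]=k
cv2.imwrite("pics/c2.png",c[...,::-1])
go([479,46.4,150],tool(-2.6,20))
E
```

```text
d[m] [ 0.0937 -0.0346 -0.0016] rv [-0.1  0.1  0. ]
```

View pics/c2.png

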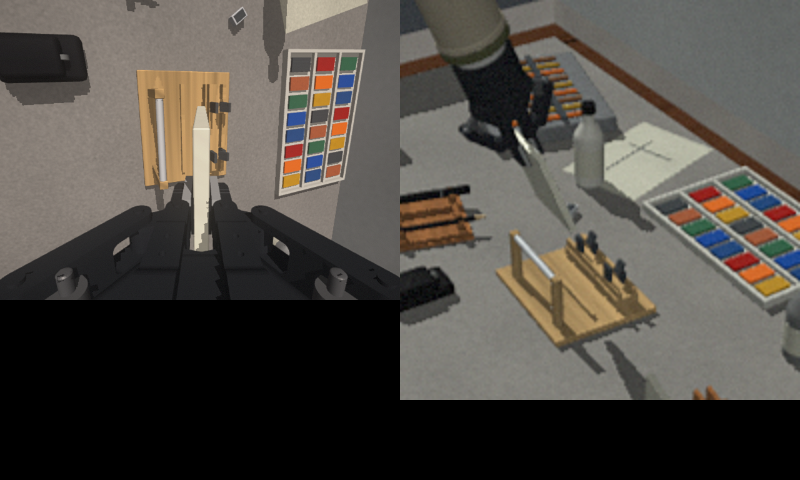

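The wrist view shows the panel tilted above the easel, with the bar at (160,140) and the clip at (220,130), square to each other. Next I refine the easel pose from this cloud.

```bash
python3 - <<'E'
from h import *
P=np.load("wrist1.npz")["P"]
pl=P[np.isfinite(P).all(-1)]
for n,(x0,x1,z0,z1) in dict(bar=(460,500,76,92),strip=(515,550,14,22),plate=(440,640,6,13),clip=(560,610,36,80)).items():
    Q=pl[(pl[:,0]>x0)&(pl[:,0]<x1)&(abs(pl[:,1]-45)<115)&(pl[:,2]>z0)&(pl[:,2]<z1)]
    if len(Q)>10: print(n,len(Q),Q.mean(0).round(1),cv2.minAreaRect(Q[:,:2].astype(np.float32)),np.percentile(Q[:,2],[5,50,95]).round(1))
Q=pl[(pl[:,0]>560)&(pl[:,0]<610)&(abs(pl[:,1]-45)<70)&(pl[:,2]>12)&(pl[:,2]<80)]
h,e=np.histogram(Q[:,2],np.arange(12,80,2));print(dict(zip(e,h)))
E
```

```text
bar 2067 [484.   50.8  83.3] ((484.1827392578125, 45.97675323486328), (135.7265167236328, 12.12265682220459), 87.01719665527344) [80.3 83.5 85.4]
strip 850 [532.4  48.4  16. ] ((532.258056640625, 43.81922149658203), (149.7869873046875, 6.727314472198486), 87.11278533935547) [14.6 16.  17.2]
plate 14110 [520.5  62.6   9.1] ((541.799072265625, 43.41309356689453), (189.71083068847656, 154.98731994628906), 87.15011596679688) [ 7.8  9.1 10.3]
clip 2080 [583.6  48.1  44.8] ((584.3524780273438, 41.051414489746094), (150.19471740722656, 29.97911834716797), 87.50459289550781) [36.6 38.5 60. ]
{np.int64(12): np.int64(7), np.int64(14): np.int64(25), np.int64(16): np.int64(21), np.int64(18): np.int64(20), np.int64(20): np.int64(24), np.int64(22): np.int64(27), np.int64(24): np.int64(578), np.int64(26): np.int64(723), np.int64(28): np.int64(120), np.int64(30): np.int64(128), np.int64(32): np.int64(106), np.int64(34): np.int64(137), np.int64(36): np.int64(773), np.int64(38): np.int64(266), np.int64(40): np.int64(18), np.int64(42): np.int64(52), np.int64(44): np.int64(83), np.int64(46): np.int64(79), np.int64(48): np.int64(71), np.int64(50): np.int64(78), np.int64(52): np.int64(83), np.int64(54): np.int64(75), np.int64(56): np.int64(98), np.int64(58): np.int64(212), np.int64(60): np.int64(107), np.int64(62): np.int64(0), np.int64(64): np.int64(0), np.int64(66): np.int64(0), np.int64(68): np.int64(0), np.int64(70): np.int64(0), np.int64(72): np.int64(0), np.int64(74): np.int64(0), np.int64(76): np.int64(0)}
```

```bash
python3 - <<'E'
from h import *
for z in (160,124,120): go([480.5,46.3,z],tool(-2.9,20))
E
```

```text
d[m] [ 0.0848 -0.0297 -0.0015] rv [ 0.2 -0.   0. ]
 d[m] [ 0.1187 -0.042  -0.0016] rv [ 0.2 -0.   0. ]
 d[m] [ 0.1224 -0.0434 -0.0016] rv [ 0.2 -0.   0. ]
```

carry_out --commands '[0.045, -0.016, -0.0015, 0, 0, 0, 1, 0.085, -0.03, -0.0015, 0, 0, 0, 1, 0.105, -0.037, -0.0015, 0, 0, 0, 1, 0.1187, -0.042, -0.0015, 0, 0, 0, 1, 0.1187, -0.042, -0.0015, 0, 0, 0, 1]'

```text
time: 5.92
tool_pos: [480.1, 45.5, 123.1]
tcp_rot: [89.9, 70.1, -2.9]
ft_force: [0.8, -0.1, -0.9]
finger_gap: 8.2
```

```bash
python3 - <<'E'
from h import *
for z in (122,120,118): go([480.5,46.3,z],tool(-2.9,20))
E
```

```text
d[m] [ 0.0011 -0.0001 -0.0008] rv [ 0.1 -0.   0.1]
 d[m] [ 0.003  -0.0007 -0.0008] rv [ 0.1 -0.   0.1]
 d[m] [ 0.0049 -0.0014 -0.0008] rv [ 0.1 -0.   0.1]
```

carry_out --commands '[0.0015, 0, -0.0008, 0, 0, 0, 1, 0.003, -0.0007, -0.0008, 0, 0, 0, 1, 0.003, -0.0007, -0.0008, 0, 0, 0, 1]'

```text
time: 6.3
tool_pos: [481.1, 46.4, 120.8]
tcp_rot: [89.9, 70.1, -2.9]
ft_force: [-0.2, -1.1, 0.1]
finger_gap: 8.2
```

carry_out --commands '[0.0016, -0.0006, 0, 0, 0, 0, 1, 0.0016, -0.0006, 0, 0, 0, 0, 1]'

```text
time: 6.55
tool_pos: [482.1, 46.5, 120.7]
tcp_rot: [89.9, 69.9, -2.8]
ft_force: [-4.1, -0.5, 5.5]
finger_gap: 8.2
```

carry_out --commands '[0, 0, 0, 0, 0, 0, 0.6, 0, 0, 0, 0, 0, 0, 0.4, 0, 0, 0, 0, 0, 0, 0.1, -0.005, 0, 0, 0, 0, 0, 0.1, -0.03, 0, 0, 0, 0, 0, 0.1, -0.07, 0, 0, 0, 0, 0, 0.1, -0.12, 0, 0, 0, 0, 0, 0.1, -0.12, 0, 0, 0, 0, 0, 0.1]'

```text
time: 7.55
tool_pos: [442.6, 48.6, 239.1]
tcp_rot: [90.0, 69.4, -2.7]
ft_force: [-0.1, -0.5, -0.6]
finger_gap: 38.5
```

```bash
python3 - <<'E'
from h import *
w,d,P=cloud("wrist"); s,_,Ps=cloud("side")
c=np.zeros((480,800,3),np.uint8); c[:300,:400]=cv2.resize(w,(400,300)); c[:400,400:]=cv2.resize(s[130:290,260:420],(400,400))
cv2.imwrite("pics/c3.png",c[...,::-1]); np.savez("wrist2.npz",pic=w,P=P)
O=np.array([534.2,43.6,0]);R=Ro.from_euler("z",-2.9,degrees=True)
E=R.inv().apply(P[np.isfinite(P).all(-1)]-O)
Q=E[(abs(E[:,1])<70)&(E[:,0]<-3)&(E[:,0]>-75)&(E[:,2]>100)&(E[:,2]<140)]
print(len(Q),Q.mean(0),[np.percentile(Q[:,i],[1,50,99]).round(1) for i in range(3)])
go([480,46,300],tool(0),"up")
p=np.array([461.5,351,25]);a=164-90
go([461.5,351,250],tool(a),"marker");go([461.5,351,250],tool(a,flip=True),"marker flip"); print(sense()["joint_pos"].round(1))
E
```

```text
1997 [-60.49866771   5.47116084 126.59225269] [array([-65.6, -61.1, -45.9]), array([-46.6,   6.4,  51.8]), array([100.6, 128.1, 130.6])]
up d[m] [-0.0483  0.0592  0.0007] rv [ -2.7   0.5 -20.2]
marker d[m] [-0.0129  0.0107 -0.3031] rv [-75.9  13.5 -17.1]
marker flip d[m] [-0.0129  0.0107 -0.3031] rv [102.  -18.2 -14.4]
[  0.6 -38.8 127.6  -1.2  71.    3.5]
```

View pics/c3.png

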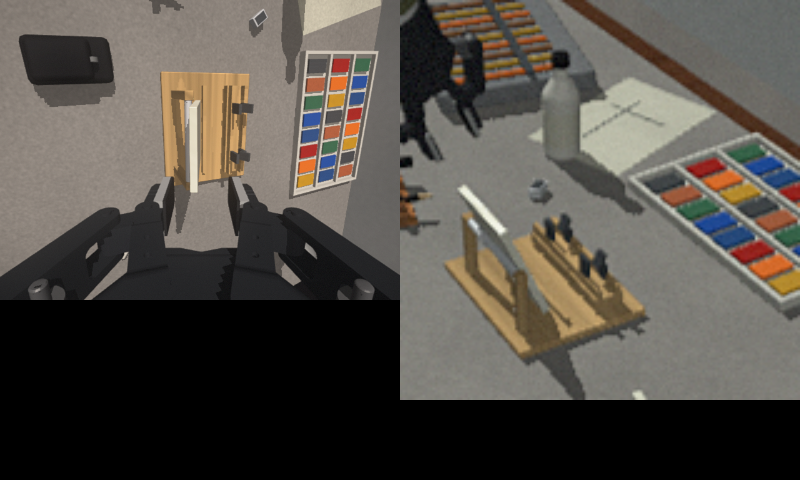

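The panel now leans on the bar, centred and released; the measured top is at easel x ≈ -61, z ≈ 128. Now to the marker.

carry_out --commands '[-0.013, 0.011, -0.05, -10, 2, -2, -0.2, -0.013, 0.011, -0.303, -76, 13.5, -17, -0.2, -0.013, 0.011, -0.303, -76, 13.5, -17, -0.2, -0.013, 0.011, -0.303, -76, 13.5, -17, -0.2, -0.013, 0.011, -0.303, -76, 13.5, -17, -0.2, -0.013, 0.011, -0.303, -76, 13.5, -17, -0.2, -0.013, 0.011, -0.303, -76, 13.5, -17, -0.2, -0.013, 0.011, -0.303, -76, 13.5, -17, -0.2, -0.013, 0.011, -0.303, -76, 13.5, -17, -0.2, -0.013, 0.011, -0.303, -76, 13.5, -17, -0.2]'

```text
time: 8.9
tool_pos: [461.3, 350.6, 248.9]
tcp_rot: [-80.6, 89.9, -96.6]
ft_force: [-0.2, 0.2, -0.2]
finger_gap: 51.3
```

```bash
python3 - <<'E'
from h import *
w,d,P=cloud("wrist"); cv2.imwrite("pics/w3.png",w[...,::-1]); np.savez("wrist3.npz",pic=w,P=P)
g=w.max(-1)
m=(abs(P[...,0]-463)<80)&(abs(P[...,1]-351)<45)&(P[...,2]>20)&(P[...,2]<40)&(g<70)
Q=P[m];print(len(Q),Q.mean(0),cv2.minAreaRect(Q[:,:2].astype(np.float32)),np.percentile(Q[:,2],[5,50,95]))
u,v=np.meshgrid(range(640),range(480));print(u[m].min(),u[m].max(),v[m].min(),v[m].max())
go([463.5,351,250],tool(74))
E
```

```text
1476 [464.09686392 352.67259564  30.08963132] ((465.0155029296875, 352.19488525390625), (12.631903648376465, 128.13966369628906), 74.32495880126953) [27.48221521 30.35786011 32.11656662]
316 329 149 275
 d[m] [-0.0006  0.0009  0.0019] rv [-0.  0.  0.]
```

View pics/w3.png

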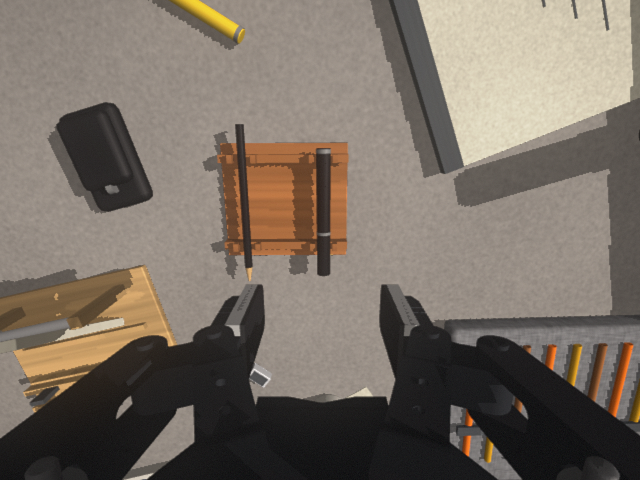

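The marker is at columns 316-329, rows 149-275, parallel to the fingers' plane. The pencil at column 243 is clear of them.

```bash
python3 - <<'E'
from h import *
go([464.5,352,35],tool(74.2))
E
```

```text
d[m] [0.2144 0.0022 0.0025] rv [-0.2  0.   0. ]
```

carry_out --commands '[0.06, 0.002, 0.0025, 0, 0, 0, -0.2, 0.12, 0.002, 0.0025, 0, 0, 0, -0.2, 0.17, 0.002, 0.0025, 0, 0, 0, -0.2, 0.2, 0.002, 0.0025, 0, 0, 0, -0.2, 0.2144, 0.002, 0.0025, 0, 0, 0, -0.2, 0.2144, 0.002, 0.0025, 0, 0, 0, -0.2, 0.2144, 0.002, 0.0025, 0, 0, 0, 1, 0.2144, 0.002, 0.0025, 0, 0, 0, 1, 0.2144, 0.002, 0.0025, 0, 0, 0, 1, 0.2144, 0.002, 0.0025, 0, 0, 0, 1, 0.2144, 0.002, 0.0025, 0, 0, 0, 1]' --grip_force 40

```text
time: 10.32
tool_pos: [465.6, 352.5, 36.7]
tcp_rot: [35.7, 89.8, 19.7]
ft_force: [-0.7, -0.9, 7.3]
finger_gap: 12.6
```

carry_out --commands '[-0.05, 0, 0, 0, 0, 0, 1, -0.11, 0, 0, 0, 0, 0, 1, -0.15, 0, 0, 0, 0, 0, 1, -0.15, 0, 0, 0, 0, 0, 1]'

```text
time: 10.82
tool_pos: [467.6, 353.9, 192.3]
tcp_rot: [44.8, 89.3, 28.8]
ft_force: [0.3, 0.3, -0.4]
finger_gap: 12.1
```

```bash
python3 - <<'E'
from h import *
O=np.array([534.2,43.6,0]);R=Ro.from_euler("z",-2.9,degrees=True)
for f in ("wrist1","wrist2"):
    P=np.load(f+".npz")["P"];E=R.inv().apply(P[np.isfinite(P).all(-1)]-O)
    for s in(1,-1):
        Q=E[(abs(E[:,1]-40*s)<10)&(E[:,0]>30)&(E[:,0]<75)&(E[:,2]>42)&(E[:,2]<75)]
        for z0 in range(44,66,4):
            q=Q[(Q[:,2]>=z0)&(Q[:,2]<z0+4)]
            pr=q[q[:,0]<50];hk=q[q[:,0]>=50]
            print(f,s,z0,"prong",len(pr),pr[:,0].min().round(1) if len(pr) else "",pr[:,0].max().round(1) if len(pr) else "","hook",len(hk),np.percentile(hk[:,0],[2,98]).round(1) if len(hk) else "")
        print("y",np.percentile(Q[:,1],[2,98]).round(1))
go([584.6,41.1,190],tool(-2.9))
E
```

```text
wrist1 1 44 prong 29 36.4 38.8 hook 50 [50.4 53.8]
wrist1 1 48 prong 29 36.2 41.1 hook 50 [52.4 55.4]
wrist1 1 52 prong 24 35.9 37.4 hook 56 [54.5 60.2]
wrist1 1 56 prong 71 35.8 42.1 hook 90 [56.2 63.4]
wrist1 1 60 prong 49 35.9 41.6 hook 13 [58.1 60.1]
wrist1 1 64 prong 0   hook 0 
y [32.8 47.9]
wrist1 -1 44 prong 27 36.4 40.3 hook 56 [51.4 64.3]
wrist1 -1 48 prong 27 36.1 40.8 hook 43 [53.  58.8]
wrist1 -1 52 prong 29 36.1 40.1 hook 49 [54.2 60.6]
wrist1 -1 56 prong 71 36.1 42.0 hook 78 [56.5 63.3]
wrist1 -1 60 prong 32 36.2 41.3 hook 13 [57.9 60.2]
wrist1 -1 64 prong 0   hook 0 
y [-47.1 -31.8]
wrist2 1 44 prong 39 34.5 39.4 hook 51 [51.1 53.7]
wrist2 1 48 prong 34 34.9 36.0 hook 65 [52.9 59.2]
wrist2 1 52 prong 58 34.2 40.8 hook 76 [55.  61.7]
wrist2 1 56 prong 62 34.3 40.2 hook 27 [56.3 60.5]
wrist2 1 60 prong 0   hook 0 
wrist2 1 64 prong 0   hook 0 
y [32.7 47.6]
wrist2 -1 44 prong 32 34.2 39.8 hook 53 [51.1 56.9]
wrist2 -1 48 prong 38 34.2 39.9 hook 54 [52.9 59.1]
wrist2 -1 52 prong 52 34.8 40.5 hook 71 [55.1 61.9]
wrist2 -1 56 prong 52 34.9 40.5 hook 23 [56.5 59.5]
wrist2 -1 60 prong 0   hook 0 
wrist2 -1 64 prong 0   hook 0 
y [-47.4 -31.9]
 d[m] [ 0.0017 -0.2684  0.1988] rv [76.9  0.1 -0.8]
```

carry_out --commands '[0.0, -0.04, 0.03, 10, 0, 0, 1, 0.0, -0.268, 0.199, 77, 0, -0.8, 1, 0.0, -0.268, 0.199, 77, 0, -0.8, 1, 0.0, -0.268, 0.199, 77, 0, -0.8, 1, 0.0, -0.268, 0.199, 77, 0, -0.8, 1, 0.0, -0.268, 0.199, 77, 0, -0.8, 1, 0.0, -0.268, 0.199, 77, 0, -0.8, 1, 0.0, -0.268, 0.199, 77, 0, -0.8, 1, 0.0, -0.268, 0.199, 77, 0, -0.8, 1, 0.0, -0.268, 0.199, 77, 0, -0.8, 1]'

```text
time: 12.08
tool_pos: [584.5, 41.6, 191.0]
tcp_rot: [-27.1, 89.9, -120.1]
ft_force: [0.2, -0.4, 0.3]
finger_gap: 12.1
```

```bash
python3 - <<'E'
from h import *
w,d,P=cloud("wrist"); cv2.imwrite("pics/w4.png",w[...,::-1])
O=np.array([534.2,43.6,0]);R=Ro.from_euler("z",-2.9,degrees=True)
p,Rn,s=now(); print(s["joint_pos"].round(1),s["finger_gap"])
E=R.inv().apply(P.reshape(-1,3)-O).reshape(P.shape)
tz=p[2]-11.7
m=(w.max(-1)<80)&(abs(E[...,0]-50)<14)&(abs(E[...,1])<95)&(abs(P[...,2]-tz)<12)
Q=E[m];print(len(Q));Q=Q[np.isfinite(Q).all(1)]
if len(Q): print(Q.mean(0),cv2.minAreaRect(Q[:,:2].astype(np.float32)),np.percentile(Q[:,2],[5,50,95]),np.percentile(Q[:,1],[1,99]))
S=E[np.isfinite(E).all(-1)]
for s_ in (1,-1):
    q=S[(abs(S[:,1]-40*s_)<10)&(S[:,0]>30)&(S[:,0]<75)&(S[:,2]>50)&(S[:,2]<68)]; print(s_,len(q),np.percentile(q[:,0],[2,98]) if len(q) else "")
go([584.1,41.1,120],tool(-2.9))
go([584.1,41.1,75],tool(-2.9))
E
```

```text
[-0.9  7.4 91.8 -0.1 80.7  2.1] 11.973781831909168
7792
[ 50.75865094  17.95646861 183.94642416] ((47.2711296081543, 12.444801330566406), (110.68435668945312, 22.28423500061035), 88.96488189697266) [181.02104539 184.25432608 185.88201221] [-37.88719389  66.9081975 ]
1 28 [36.76714838 37.53821952]
-1 5 [36.85810782 37.04586114]
 d[m] [ 0.0712 -0.0004  0.0004] rv [-0.   0.1  0. ]
 d[m] [ 0.1162 -0.0004  0.0003] rv [-0.   0.1  0. ]
```

View pics/w4.png

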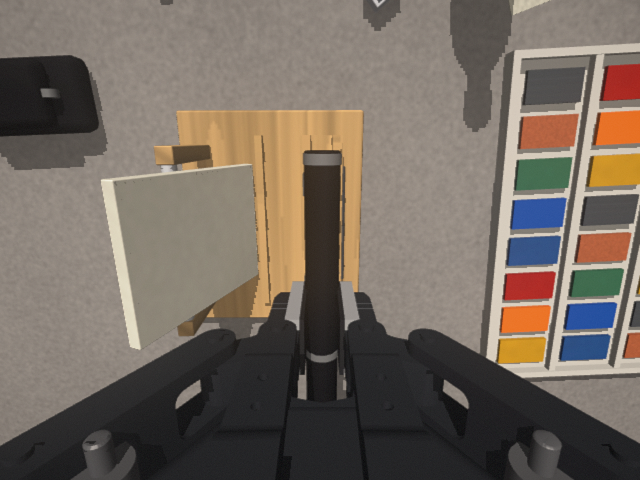

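The marker is held square above the channel, its far end at (322,158) and its centre in y within about 2 mm. The panel is leaning square.

carry_out --commands '[0.06, -0.0004, 0, 0, 0, 0, 1, 0.1, -0.0004, 0, 0, 0, 0, 1, 0.106, -0.0004, 0, 0, 0, 0, 1, 0.106, -0.0004, 0, 0, 0, 0, 1, 0.106, -0.0004, 0, 0, 0, 0, 1]'

```text
time: 12.75
tool_pos: [586.0, 41.5, 87.9]
tcp_rot: [68.5, 89.8, -24.5]
ft_force: [0.2, -0.2, 0.4]
finger_gap: 12.6
```

```bash
python3 - <<'E'
from h import *
p,_,s=now();print(s["ft_force"])
go([584.1,41.1,72],tool(-2.9))
E
```

```text
[ 0.19915941 -0.16777144  0.40922192]
 d[m] [ 0.0159 -0.002   0.0005] rv [-0.   0.1 -0.2]
```

carry_out --commands '[0.004, -0.002, 0, 0, 0, 0, 1, 0.004, -0.002, 0, 0, 0, 0, 1, 0.004, -0.002, 0, 0, 0, 0, 1]'

```text
time: 13.12
tool_pos: [584.2, 41.6, 84.3]
tcp_rot: [70.8, 89.7, -22.1]
ft_force: [-0.5, 0.7, 0.4]
finger_gap: 12.5
```

```bash
python3 - <<'E'
from h import *
p,_,s=now();print(p,s["ft_force"])
go([584.1,41.1,72],tool(-2.9))
E
```

```text
[584.17877178  41.57583738  84.2822334 ] [-0.53082754  0.68719208  0.39349864]
 d[m] [ 0.0123 -0.0001  0.0005] rv [-0.   0.1 -0.2]
```

carry_out --commands '[0.003, 0, 0, 0, 0, 0, 1, 0.006, 0, 0, 0, 0, 0, 1, 0.009, 0, 0, 0, 0, 0, 1, 0.012, 0, 0, 0, 0, 0, 1, 0.012, 0, 0, 0, 0, 0, 1]'

```text
time: 13.75
tool_pos: [583.9, 41.6, 71.8]
tcp_rot: [66.4, 89.8, -26.6]
ft_force: [0.4, 0.2, -0.6]
finger_gap: 12.3
```

carry_out --commands '[0.0015, 0, 0, 0, 0, 0, 1, 0.003, 0, 0, 0, 0, 0, 1, 0.003, 0, 0, 0, 0, 0, 1]'

```text
time: 14.12
tool_pos: [583.8, 41.6, 68.8]
tcp_rot: [65.3, 89.8, -27.6]
ft_force: [-2.5, 0.7, 1.7]
finger_gap: 12.6
```

carry_out --commands '[0.001, -0.0005, 0, 0, 0, 0, 1, 0.001, -0.0005, 0, 0, 0, 0, 0.5, 0.001, -0.0005, 0, 0, 0, 0, 0.2, 0.001, -0.0005, 0, 0, 0, 0, 0.2, -0.02, 0, 0, 0, 0, 0, 0.2, -0.05, 0, 0, 0, 0, 0, 0.2, -0.08, 0, 0, 0, 0, 0, 0.2, -0.08, 0, 0, 0, 0, 0, 1, -0.08, 0, 0, 0, 0, 0, 1]'

```text
time: 15.25
tool_pos: [583.2, 41.7, 148.0]
tcp_rot: [59.0, 89.8, -33.9]
ft_force: [-0.9, 0.5, -0.7]
finger_gap: 0.6
```

```bash
python3 - <<'E'
from h import *
w,d,P=cloud("wrist"); s,_,_=cloud("side")
c=np.zeros((480,800,3),np.uint8); c[:300,:400]=cv2.resize(w,(400,300)); c[:400,400:]=cv2.resize(s[160:280,270:390],(400,400))
cv2.imwrite("pics/c5.png",c[...,::-1])
O=np.array([534.2,43.6,0]);R=Ro.from_euler("z",-2.9,degrees=True)
p,_,st=now();print(p,st["finger_gap"],st["ft_force"])
E=R.inv().apply(P.reshape(-1,3)-O).reshape(P.shape)
m=(w.max(-1)<80)&(abs(E[...,0]-50)<14)&(abs(E[...,1])<95)&(abs(P[...,2]-57)<14)
Q=E[m];print(len(Q),Q.mean(0),np.percentile(Q[:,2],[5,50,95]),np.percentile(Q[:,1],[1,99]))
E
```

```text
[582.57549814  41.7263026  147.07708977] 0.16509442751293638 [-0.01027468 -0.40907665  0.24180648]
2857 [48.7907216  27.27815371 59.2742804 ] [56.10478054 59.67261012 61.33138626] [-14.15902396  62.71074366]
```

View pics/c5.png

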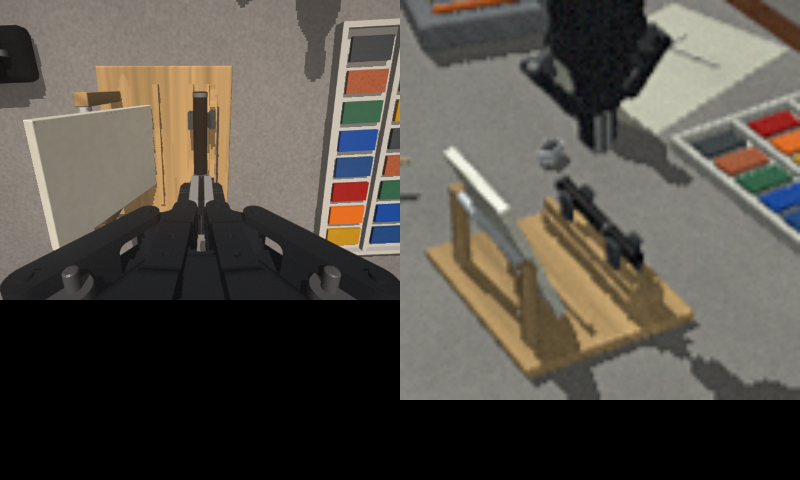

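The marker lies in the mouth across both forks, parallel to the channel, with its top at about z = 60-61.

```bash
python3 - <<'E'
from h import *
p,_,st=now();print(p)
go([582.9,41.2,88],tool(-2.9))
E
```

```text
[582.57549814  41.7263026  147.07708977]
 d[m] [0.0591 0.0003 0.0004] rv [-0.   0.1 -0. ]
```

carry_out --commands '[0.04, 0, 0, 0, 0, 0, 1, 0.055, 0, 0, 0, 0, 0, 1, 0.059, 0, 0, 0, 0, 0, 1, 0.059, 0, 0, 0, 0, 0, 1]'

```text
time: 15.85
tool_pos: [582.9, 41.6, 88.5]
tcp_rot: [27.9, 89.9, -65.0]
ft_force: [0.2, 0.6, 0.7]
finger_gap: -0.2
```

carry_out --commands '[0.002, 0, 0, 0, 0, 0, 1, 0.004, 0, 0, 0, 0, 0, 1, 0.006, 0, 0, 0, 0, 0, 1, 0.006, 0, 0, 0, 0, 0, 1]'

```text
time: 16.35
tool_pos: [583.3, 41.6, 83.0]
tcp_rot: [48.4, 89.9, -44.6]
ft_force: [0.1, -0.7, 3.0]
finger_gap: -0.1
```

carry_out --commands '[0.001, 0, 0, 0, 0, 0, 1, 0.002, 0, 0, 0, 0, 0, 1, 0.003, 0, 0, 0, 0, 0, 1, 0.003, 0, 0, 0, 0, 0, 1]'

```text
time: 16.85
tool_pos: [583.3, 41.6, 80.0]
tcp_rot: [48.6, 89.9, -44.4]
ft_force: [-1.0, -0.1, 4.7]
finger_gap: -0.2
```

carry_out --commands '[0.001, 0, 0, 0, 0, 0, 1, 0.002, 0, 0, 0, 0, 0, 1, 0.003, 0, 0, 0, 0, 0, 1, 0.004, 0, 0, 0, 0, 0, 1, 0.004, 0, 0, 0, 0, 0, 1]'

```text
time: 17.48
tool_pos: [583.0, 41.6, 75.6]
tcp_rot: [34.2, 89.9, -58.8]
ft_force: [-0.2, -0.6, -0.2]
finger_gap: -0.2
```

carry_out --commands '[0.001, 0, 0, 0, 0, 0, 1, 0.002, 0, 0, 0, 0, 0, 1, 0.003, 0, 0, 0, 0, 0, 1, 0.003, 0, 0, 0, 0, 0, 1]'

```text
time: 17.98
tool_pos: [582.7, 41.6, 72.1]
tcp_rot: [18.0, 89.9, -74.9]
ft_force: [0.1, -0.1, 0.1]
finger_gap: -0.4
```

carry_out --commands '[0.001, 0.0003, 0, 0, 0, 0, 1, 0.002, 0.0003, 0, 0, 0, 0, 1, 0.003, 0.0003, 0, 0, 0, 0, 1, 0.004, 0.0003, 0, 0, 0, 0, 1, 0.004, 0.0003, 0, 0, 0, 0, 1]'

```text
time: 18.6
tool_pos: [583.7, 41.5, 68.7]
tcp_rot: [49.8, 89.8, -43.1]
ft_force: [0.6, -0.6, 4.3]
finger_gap: 0.1
```

carry_out --commands '[0.001, -0.0003, 0, 0, 0, 0, 1, 0.001, -0.0003, 0, 0, 0, 0, 1]'

```text
time: 18.85
tool_pos: [583.9, 41.3, 68.1]
tcp_rot: [59.5, 89.8, -33.4]
ft_force: [0.7, -0.6, 5.3]
finger_gap: 0.2
```

```bash
cat > mk.py <<'E'
from h import *
O=np.array([534.2,43.6,0]);R=Ro.from_euler("z",-2.9,degrees=True)
for n in ("wrist","top","side"):
    w,d,P=cloud(n)
    E=R.inv().apply(P.reshape(-1,3)-O).reshape(P.shape)
    m=(w.max(-1)<90)&(abs(E[...,0]-50)<14)&(abs(E[...,1])<75)&(P[...,2]>24)&(P[...,2]<70)
    for a,b in((50,70),(12,30),(-30,-12),(-70,-50)):
        q=E[m&(E[...,1]>a)&(E[...,1]<b)]
        if len(q)>5: print(n,a,b,len(q),"x",np.percentile(q[:,0],[5,50,95]).round(1),"z",np.percentile(q[:,2],[5,50,95]).round(1),"y",np.percentile(q[:,1],[1,99]).round(1))
E
python3 mk.py
```

```text
wrist 50 70 1001 x [43.5 49.6 55.6] z [35.7 39.2 41.1] y [50.1 67. ]
wrist 12 30 1411 x [42.7 49.5 55.4] z [37.3 42.2 61.8] y [12.1 29.8]
wrist -70 -50 24 x [47.5 51.5 53.3] z [46.7 47.7 48.5] y [-52.2 -50.1]
top 50 70 31 x [41.6 46.8 55.8] z [31.  39.6 44.7] y [50.3 63.7]
top 12 30 9 x [40.8 44.8 47.9] z [38.5 42.  46.5] y [26.9 29.3]
top -70 -50 42 x [39.6 45.5 57.1] z [31.2 47.2 51.6] y [-67.9 -50.3]
side 12 30 17 x [36.8 42.1 46.4] z [31.1 43.6 61.8] y [12.1 29.7]
side -30 -12 10 x [42.5 46.4 59.6] z [39.4 46.8 67.2] y [-21.1 -12.1]
side -70 -50 45 x [39.  49.1 61.4] z [32.5 47.  56.8] y [-69.6 -50.3]
```

One end (+y) has passed its hook and the −y end is about 8 mm high. I'll press toward −y.

carry_out --commands '[-0.006, -0.001, 0.0, 0, 0, 0, 1, -0.006, -0.001, 0.015, 0, 0, 0, 1, -0.006, -0.001, 0.015, 0, 0, 0, 1, -0.003, -0.001, 0.015, 0, 0, 0, 1, -0.003, -0.001, 0.015, 0, 0, 0, 1]'

```text
time: 19.62
tool_pos: [581.6, 26.5, 70.5]
tcp_rot: [47.6, 89.8, -45.3]
ft_force: [0.7, 0.2, -0.0]
finger_gap: -0.2
```

carry_out --commands '[0.001, 0.001, 0, 0, 0, 0, 1, 0.002, 0.001, 0, 0, 0, 0, 1, 0.003, 0.001, 0, 0, 0, 0, 1, 0.003, 0.001, 0, 0, 0, 0, 1]'

```text
time: 20.12
tool_pos: [582.8, 26.4, 67.5]
tcp_rot: [52.4, 89.8, -40.5]
ft_force: [1.9, -0.4, 2.3]
finger_gap: 0.2
```

carry_out --commands '[0.001, 0, 0, 0, 0, 0, 1, 0.002, 0, 0, 0, 0, 0, 1, 0.002, 0, 0, 0, 0, 0, 1]'

```text
time: 20.5
tool_pos: [582.3, 26.5, 65.0]
tcp_rot: [38.6, 89.9, -54.4]
ft_force: [0.5, 0.8, -0.1]
finger_gap: 0.2
```

carry_out --commands '[-0.03, 0, 0, 0, 0, 0, 1, -0.08, 0, -0.015, 0, 0, 0, 1, -0.08, 0, -0.015, 0, 0, 0, 1]'

```text
time: 20.88
tool_pos: [586.3, 42.4, 150.4]
tcp_rot: [84.3, 89.4, -8.6]
ft_force: [0.2, -0.6, 0.5]
finger_gap: 0.2
```

```bash
python3 mk.py; python3 - <<'E'
from h import *
w,_,_=cloud("wrist"); s,_,_=cloud("side")
c=np.zeros((480,800,3),np.uint8); c[:300,:400]=cv2.resize(w,(400,300)); c[:400,400:]=cv2.resize(s[160:280,270:390],(400,400))
cv2.imwrite("pics/c6.png",c[...,::-1]);go([583.6,41.1,75],tool(-2.9))
E
```

```text
wrist 50 70 406 x [41.  47.4 53.8] z [31.9 36.1 37.8] y [50.1 66. ]
wrist 12 30 516 x [41.1 47.6 54.1] z [31.5 36.  37.6] y [12.2 29.8]
wrist -30 -12 271 x [40.5 47.  53.4] z [31.7 36.  37.7] y [-27.  -12.1]
top 50 70 31 x [41.8 47.8 56.8] z [27.5 38.4 41.6] y [51.2 63.7]
top -70 -50 47 x [39.4 47.1 57.5] z [27.3 38.1 40.9] y [-67.8 -50. ]
side 12 30 29 x [36.6 46.4 61. ] z [34.9 40.8 59.2] y [12.6 29.7]
side -70 -50 43 x [39.1 50.  59.9] z [29.2 40.5 50.8] y [-68.1 -50.2]
 d[m] [0.0683 0.0018 0.0001] rv [-0.   0.1  0.1]
```

View pics/c6.png

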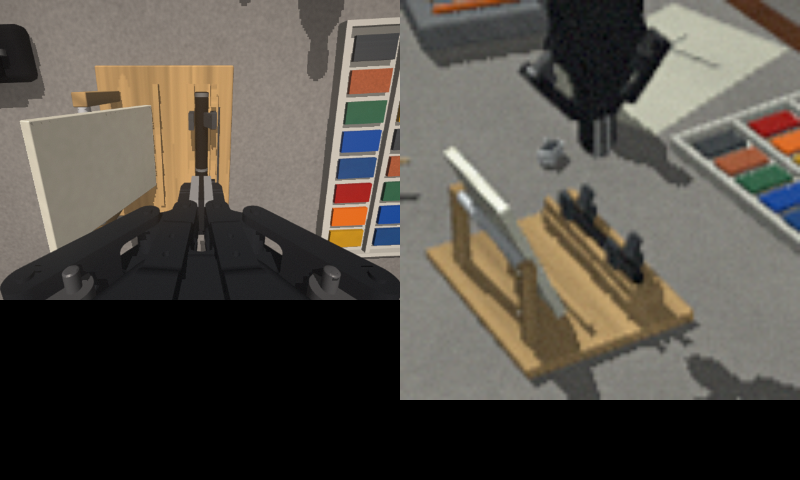

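The marker is now level below both hooks. One gentle touch in the middle will confirm it is home.

carry_out --commands '[0.05, 0.0008, 0, 0, 0, 0, 1, 0.068, 0.0008, 0, 0, 0, 0, 1, 0.073, 0.0008, 0, 0, 0, 0, 1, 0.075, 0.0008, 0, 0, 0, 0, 1, 0.075, 0.0008, 0, 0, 0, 0, 1]'

```text
time: 21.75
tool_pos: [583.7, 41.2, 69.7]
tcp_rot: [24.2, 89.9, -68.7]
ft_force: [0.1, 1.1, 0.7]
finger_gap: -0.1
```

carry_out --commands '[0.002, 0, 0, 0, 0, 0, 1, 0.004, 0, 0, 0, 0, 0, 1, 0.005, 0, 0, 0, 0, 0, 1, 0.005, 0, 0, 0, 0, 0, 1]'

```text
time: 22.25
tool_pos: [583.5, 41.3, 64.6]
tcp_rot: [12.8, 89.9, -80.1]
ft_force: [-0.3, -0.6, 0.2]
finger_gap: -0.3
```

carry_out --commands '[0.001, 0, 0, 0, 0, 0, 1, 0.0015, 0, 0, 0, 0, 0, 1, 0.0015, 0, 0, 0, 0, 0, 1]'

```text
time: 22.62
tool_pos: [583.5, 41.2, 63.1]
tcp_rot: [13.4, 89.9, -79.5]
ft_force: [0.5, 0.4, 0.9]
finger_gap: -0.2
```

carry_out --commands '[0.001, 0, 0, 0, 0, 0, 1, 0.001, 0, 0, 0, 0, 0, 1]'

```text
time: 22.88
tool_pos: [584.3, 41.2, 62.9]
tcp_rot: [50.5, 89.8, -42.4]
ft_force: [-0.0, -0.5, 4.9]
finger_gap: -0.0
```

carry_out --commands '[0.001, -0.0005, 0, 0, 0, 0, 1, 0.001, -0.0005, 0, 0, 0, 0, 1]'

```text
time: 23.12
tool_pos: [584.7, 41.2, 62.9]
tcp_rot: [66.9, 89.7, -26.1]
ft_force: [0.5, -1.4, 6.3]
finger_gap: -0.1
```

It is firmly home: the force rises with no further travel, at TCP 62.9, about 21 mm below where the marker touched in the mouth. I'll retreat and run the final check.

carry_out --commands '[-0.03, 0, 0, 0, 0, 0, 1, -0.09, 0, 0, 0, 0, 0, 1, -0.15, 0, 0, 0, 0, 0, 1, -0.18, 0, 0, 0, 0, 0, 1, -0.18, 0, 0, 0, 0, 0, 1, -0.18, 0, 0, 0, 0, 0, 1]'

```text
time: 23.88
tool_pos: [583.3, 41.6, 241.4]
tcp_rot: [49.4, 89.8, -43.6]
ft_force: [-0.9, 0.1, -0.1]
finger_gap: -0.0
```

```bash
python3 mk.py; python3 - <<'E'
from h import *
w,_,P=cloud("wrist"); s,_,_=cloud("side"); t,_,_=cloud("top")
c=np.zeros((480,800,3),np.uint8); c[:300,:400]=cv2.resize(w,(400,300)); c[:400,400:]=cv2.resize(s[160:280,270:390],(400,400))
cv2.imwrite("pics/c7.png",c[...,::-1])
a=np.load("top0.npz")["pic"].astype(int);df=(abs(a-t).max(-1)>60)
print("moved? bottle_a,bottle_b,eraser,mouse,sharpener,small,pencil",[int(df[v-15:v+15,u-15:u+15].sum()) for u,v in((170,155),(383,145),(358,296),(229,305),(205,190),(415,245),(180,270))])
E
```

```text
wrist 50 70 206 x [42.5 48.4 54.4] z [35.1 38.1 39.7] y [50.6 66.6]
wrist 12 30 286 x [41.3 47.9 54.5] z [33.3 38.  39.6] y [12.2 29.8]
wrist -30 -12 202 x [42.  48.3 54.6] z [34.2 38.  39.8] y [-29.7 -12.2]
wrist -70 -50 159 x [41.7 47.7 53.9] z [34.2 38.  39.5] y [-64.3 -50.1]
top 50 70 28 x [41.1 46.  56.6] z [28.2 38.5 41.5] y [50.9 65. ]
top 12 30 17 x [41.6 47.  57.1] z [33.2 38.8 41.5] y [24.8 29.9]
top -70 -50 48 x [39.1 46.9 57.2] z [28.6 39.2 41.7] y [-67.7 -50. ]
side 12 30 33 x [36.7 48.  59.6] z [35.  41.1 60.4] y [12.7 29.7]
side -70 -50 49 x [36.5 48.8 59.5] z [30.6 40.4 57.6] y [-68.6 -50.1]
moved? bottle_a,bottle_b,eraser,mouse,sharpener,small,pencil [319, 0, 0, 808, 297, 0, 754]
```

View pics/c7.png

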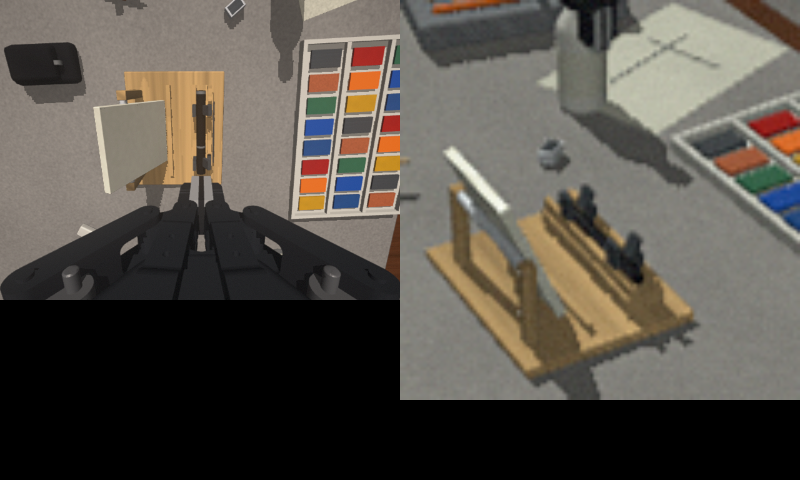

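The final picture shows the marker level under both hooks and the panel leaning on the bar, with the gripper clear. The top-image differences are probably the arm's body and shadow, since nothing nearby was touched.

```bash
python3 -c "
from bench import order
print(order.hand_in())"
```

```text
the job is handed in; nothing more can be done
None
```

The larger panel is on the easel and the marker is clipped in. I handed the job in at about 24 s of the 64 s; no verdict is reported.

- **Panel:** It is released and leaning on the bar with its foot behind the strip. The lean is about 0.4 rad and it sits within a few mm of centre; I estimated these from a partly hidden top edge.
- **Marker:** My first press in the middle took only the +y end past its hook. The −y end stayed about 8 mm high, so I pressed again about 15 mm towards −y and it went through.
- **Marker check:** A touch in the middle met a hard stop about 21 mm below where the marker first rested. I stopped there at about 6 N. That puts its axis about 34 mm over the desk, so the clip is set about 5 mm above its lowest position.
- **Last pictures:** The marker is level and lies under both hooks. Its centre is within about 2 mm along the channel and 1.5–2 mm off across it, of the 4 mm allowed. The jaw angle could not be read directly; I judged it closed from the pictures and the touch.

**Not confirmed:** The before/after check of the top image showed no change at the grey bottle, the eraser or the small panel. It did show changes around the white bottle, mouse, sharpener and pencil. I think these are the arm and its shadow, since I felt no contact with any of them, but I did not view the top image to confirm it.

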